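# Hook a dropped collar out from under the wire guard

### The job

A steel collar has dropped under the fixed wire guard on the laboratory bench. Take the hooked rod (not the straight one) by its upright grip, reach its hook under the guard behind the collar and draw the collar out until it lies flat in front of the guard, a few centimetres clear of the front edge; then set the rod flat on the bench and let go. Move the collar with the rod only, never with the fingers, and leave the knobbed weight where it stands.

Things in the scene. Friction and masses are not known exactly. Their poses are not given: they have to be found in the camera images.
- collar: Plain dark steel ring lying flat on the bench under the guard: outer diameter 40 mm, hole 20 mm, 16 mm high, about 90 g. It slides freely. Origin at the centre of its underside, z up.
- hook_rod: Hooked rod (mm). Origin on bench under the grip's middle, z up, +x to the hook. Black grip 50 (x) x 16 (y), top z=60, on a 70x44x6 foot plate: take it across y, TCP at z=36. Rod 8 thick, axis z=28 (clears the collar), turning down at x=165 into a crosspiece: inner face x=161, outer 169, z 2 to 10, 64 wide, ends bent 10 back. Stands at working height. 220 g. The straight rod has the same grip.
- guard: Fixed flat grid of steel wire, 130 mm deep (x) by 260 wide (y), on four 10 mm legs at its corners, open at all sides below. Origin on the bench under its middle, z up, -x towards the robot: front edge at x = -65 mm. Wires from 77 to 83 mm above the bench, 65 mm apart, too close for an open gripper. A white disc flush with the bench lies under it.
- weight: Solid dark steel weight with a small knob on top, 28 mm diameter, 42 mm high, standing under the guard at least 70 mm to one side of the collar. Origin at the centre of its underside. To be left where it is.
Mind the look-alikes: they are no part of the job. What is shaped like the collar but green or red is not meant.

How it is judged:
On the way:
1. the hooked rod bears on the collar while the collar is still under the guard (contact force between hook_rod and collar above 0.03 N and x of collar in the frame of guard above -0.065 m).
At the end, for the whole second after the job is handed in: The collar lies flat on the bench in front of the guard, within its width give or take 30 mm, its centre 35 to 200 mm in front of the guard's front edge (a gap of at least 15 mm); the hooked rod stands flat on its foot plate on the bench; both are at rest (x of collar in the frame of guard between -0.265 and -0.1 m and y of collar in the frame of guard between -0.16 and 0.16 m and height (world z) of collar below 0.006 m and angle between each of collar, hook_rod's own z axis and vertical below 0.17 rad and linear speed of each of collar, hook_rod below 0.02 m/s and height (world z) of hook_rod below 0.012 m); the robot touches nothing.
It fails at once if the knobbed weight is moved by more than 20 mm (distance of weight from where it was at the start of the episode above 0.02 m).
It fails at once if the fingers touch the collar (contact force between the fingers and collar above 0.3 N).
It also fails if it takes over 48 s, if anything falls off the work surface, if the arm or the gripper's body presses on something with over 40 N, if the wrist force passes 120 N, or if a joint passes its speed limit or range.

### The arm

A 6-joint arm with a two-finger parallel gripper is mounted at the origin on the work surface. World frame = base frame: x ahead of the robot, y to its left, z up, the work surface at z = 0. Lengths are in m, angles in rad, forces in N, time in s.
With the tool pointing down it reaches from about 0.35 to 0.975 m from the base axis. Payload 17.4 kg.
Tool frame: the origin (TCP) lies between the finger pads, 19 mm behind the fingertips; this is the grasp point; z points along the fingers, y is the line along which they close (so a half turn about z gives the same grasp; the last joint's range is limited). The gripper opens to 85 mm and grips with 20 to 120 N. Pads are 22 mm wide; open, the fingers measure 114 mm over their backs; the gripper's body (76 mm by 85 mm) begins 54 mm behind the grasp point. The pads swing forward as they close: fully open they stand 13 mm farther back than shut.
Start: joints at [-1.153, 0.116, 1.442, -0, 1.584, -0.038], TCP at [0.297, -0.606, 0.25] pointing down, gripper open.
Joint ranges: [-2.83, 2.83], [-0.83, 2.19], [0.07, 2.5], [-1.14, 4.28], [0.01, 3], [-2.97, 2.97]. Speed limits (rad/s): [1.89, 1.89, 2.22, 3.14, 3.14, 3.14].

### API

Orientations are given as a rotation vector (axis times angle).
In Python, from bench import r gives the robot as it stands. Calls block until the motion is done:
- r.move_pose(position, orientation): joint-space move of the TCP to a pose.
- r.line_to(position, frame=None, speed=0.15, contact_N=None): straight line of the TCP; frame=None keeps the orientation; speed is the mean speed in m/s. With contact_N (N) it stops when the force on the tool has changed by that much, and returns True; else False.
- r.goto_joints(angles): joint-space move.
- r.gripper_to(opening, force=None): finger opening in m; force is the grip in N (None keeps the last); returns when the fingers have stopped.
- r.sleep(seconds).
- r.ik(position, orientation): joint angles nearest the present ones, or None.
- r.camera(name): name is "scene" or "top"; returns a dict with "pixels" (480x640x3 uint8, red, green, blue), "fx", "fy", "cx", "cy" (pixels), "R" (3x3) and "t" (3): a world point X has camera coordinates R X + t. Camera axes: x right, y down, z forward; pixel columns grow to the right and rows downward; lengths in m; the calibration is good to about 2 mm. A picture is of the moment at which its call begins. There is no depth.
A pose or a line that the arm cannot do raises r.MotionError and nothing moves.
- r.close_job(): hands the job in; it is judged then, once.
Readings, each from a call of its own:
- r.current_time(): time.
- r.current_joints(): joint angles.
- r.current_dq(): joint speeds.
- r.current_joint_torque(): joint torques, N m.
- r.current_ee_pos(): TCP position.
- r.current_tool_rot(): TCP orientation.
- r.current_wrist_force(): force on the tool from outside, world axes, zero at the start.
- r.current_moment(): the same for the moment, N m.
- r.current_finger_gap(): finger opening in m.
- r.current_grasp_force(): force on a finger pad.
Only numpy, scipy, OpenCV 4.12 (cv2) and the standard library are available. Lean on these libraries where they do the work, as an engineer would, in place of code of your own. Each camera call takes 0.05 s, during which the arm holds its last target. There are 200 camera calls.

## Working session

There is one attempt and no reset: what is moved stays moved. The work goes in short steps, each a Python script; the robot and the scene stay as the last script left them, time stands still between calls to the robot, and variables do not carry over. Pictures are saved under pics/ and viewed, at most 10 in all, crops included, and the job is handed in when it is done.

```bash
ls; mkdir -p pics; python3 - <<'E'
from bench import r
import cv2,numpy as np,pickle
for n in("top","scene"):
    c=r.camera(n); pickle.dump(c,open(f"pics/{n}.pkl","wb")); cv2.imwrite(f"pics/{n}0.png",c["pixels"][:,:,::-1])
    print(n,c["fx"],c["cx"],c["cy"],np.round(c["R"],3).tolist(),np.round(c["t"],3))
E
```

```text
pics
top 446.53407640122714 323.69649480106415 232.99642316672862 [[-0.019, -1.0, -0.008], [-0.99, 0.02, -0.141], [0.141, 0.005, -0.99]] [0.01  0.615 0.873]
scene 567.6828116435324 311.1059898407459 235.18741987543993 [[0.884, 0.467, -0.015], [0.361, -0.704, -0.612], [-0.297, 0.536, -0.79]] [-0.566 -0.186  1.229]
```

View pics/top0.png

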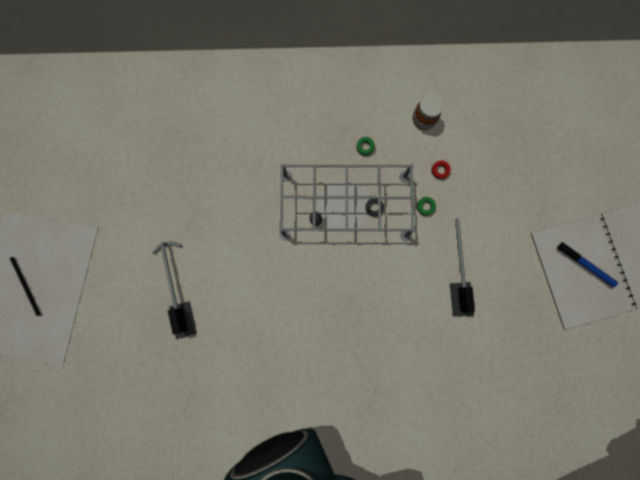

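View pics/scene0.png

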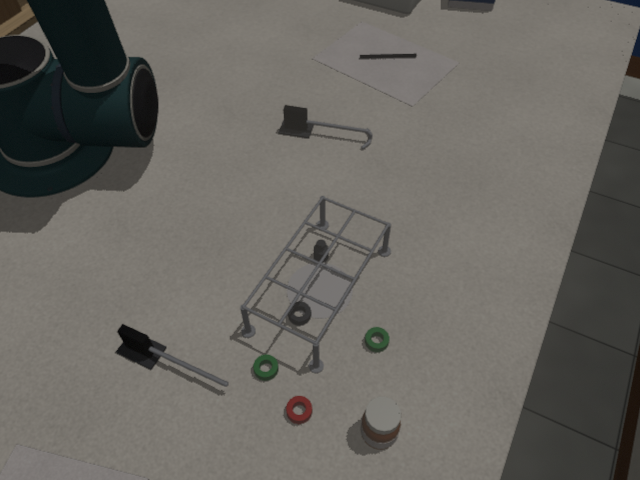

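Candidates in the top image:
- **Collar:** the dark ring under the guard at (375,207). Look-alikes are green at (426,207) and (366,147), and red at (441,170).
- **Weight:** (317,219), knobbed.
- **Rod:** the hooked one has its grip at (181,320) and hook at (168,246). The straight one has its grip at (462,298) and is not wanted.

One close crop to check the choice.

```bash
python3 - <<'E'
import cv2,numpy as np
im=cv2.imread("pics/top0.png")
a=cv2.resize(im[230:350,140:215],None,fx=5,fy=5,interpolation=cv2.INTER_CUBIC)
b=cv2.resize(im[155:255,275:360+60],None,fx=2.9,fy=2.9,interpolation=cv2.INTER_CUBIC)
p=np.zeros((600,800,3),np.uint8);p[:600,:375]=a;p[:b.shape[0],378:378+b.shape[1]]=b[:,:422]
s=cv2.imread("pics/scene0.png")
c=cv2.resize(s[90:160,270:385],None,fx=3.6,fy=3.6,interpolation=cv2.INTER_CUBIC);p[300:300+c.shape[0],378:378+c.shape[1]]=c
cv2.imwrite("pics/crop1.png",cv2.convertScaleAbs(p,alpha=1.5))
E
cat > h.py <<'E'
import numpy as np,pickle
def load(n): return pickle.load(open(f"pics/{n}.pkl","rb"))
def px2w(c,u,v,z):
    d=np.array([(u-c["cx"])/c["fx"],(v-c["cy"])/c["fy"],1.]); R=np.array(c["R"]);t=np.array(c["t"])
    o=-R.T@t; d=R.T@d; return o+d*(z-o[2])/d[2]
def w2px(c,X):
    q=np.array(c["R"])@np.array(X)+c["t"]; return c["fx"]*q[0]/q[2]+c["cx"],c["fy"]*q[1]/q[2]+c["cy"]
E
```

```text
(no output)
```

View pics/crop1.png

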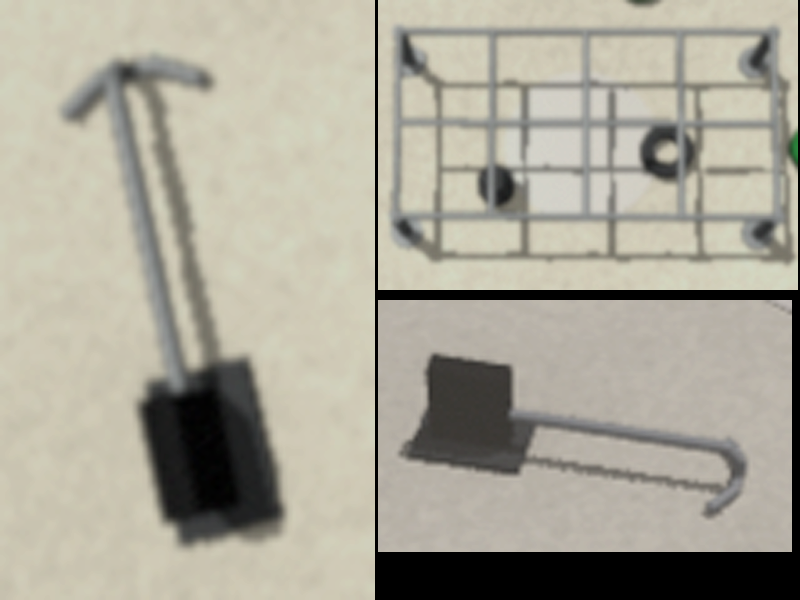

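```bash
cat > fit.py <<'E'
from h import *
from scipy.optimize import least_squares
T,S=load("top"),load("scene")
A=lambda u,v:(u/5+140,v/5+230); B=lambda u,v:((u-378)/2.9+275,v/2.9+155); C=lambda u,v:((u-378)/3.6+270,(v-300)/3.6+90)
def fit(obs,x0):
    def f(p):
        c,s=np.cos(p[2]),np.sin(p[2]); o=[]
        for cam,uv,X in obs:
            w=[p[0]+c*X[0]-s*X[1],p[1]+s*X[0]+c*X[1],X[2]]
            o+=list(np.subtract(w2px(cam,w),uv))
        return np.array(o)
    q=least_squares(f,x0,loss="soft_l1"); print(np.round(q.x,4),np.round(f(q.x),1)); return q.x
m=1e-3*np.array
rod=fit([(T,A(177,388),[.025,0,.028]),(T,A(117,70),[.165,0,.03]),(T,A(70,112),[.155,.032,.006]),(T,A(208,80),[.155,-.032,.006]),
 (S,C(513,415),[.025,0,.028]),(S,C(432,356),[-.025,0,.06]),(S,C(512,367),[.025,0,.06]),(S,C(403,457),[-.035,-.022,.004]),(S,C(520,472),[.035,-.022,.004])],[.4,.3,0.2])
g=fit([(T,B(400,32),[.065,.13,.08]),(T,B(773,32),[.065,-.13,.08]),(T,B(396,216),[-.065,.13,.08]),(T,B(783,216),[-.065,-.13,.08]),
 (S,(322,198),[-.065,.13,.08]),(S,(389,226),[.065,.13,.08]),(S,(245,307),[-.065,-.13,.08]),(S,(318,344),[.065,-.13,.08])],[.7,0,0])
print("collar",px2w(T,*B(668,152),.012),px2w(S,300,313,.012))
print("weight",px2w(T,*B(497,190),.03),px2w(S,321,250,.025))
E
python3 fit.py; python3 -c "
from bench import r;print(r.current_tool_rot())"
```

```text
[-3.05937837e+00 -7.09601248e-01  3.15250592e-04]Traceback (most recent call last):
  File "fit.py", line 13, in <module>
    m=1e-3*np.array
      ~~~~^~~~~~~~~
TypeError: unsupported operand type(s) for *: 'float' and 'builtin_function_or_method'
```

```bash
sed -i '/^m=/d' fit.py; python3 fit.py
```

```text
[0.445  0.2981 0.2233] [ 0.5  0.1 -0.8 -2.4 -1.1 -1.3  0.6 -2.1 -1.1 -0.8 -1.4  0.3 -1.1  0.9
  0.7 -2.  -1.  -0.8]
[ 0.6839 -0.0498 -0.0178] [-0.3 -1.4  0.2 -1.8  0.3 -1.1 -1.4 -1.4 -0.1 -0.4 -1.  -2.  -1.6  0.7
 -1.6 -0.4]
collar [ 0.673223   -0.11240575  0.012     ] [ 0.67928426 -0.11292091  0.012     ]
weight [0.6442067  0.01389275 0.03      ] [0.65489843 0.01198789 0.025     ]
```

```bash
cat >> h.py <<'E'
def down(th): return np.pi*np.array([np.cos(th/2),np.sin(th/2),0])
E
python3 - <<'E'
from bench import r
from h import *
import cv2
x,y,th=.445,.298,.223
r.move_pose([x,y,.20],down(th))
r.gripper_to(.085)
r.line_to([x,y,.10],speed=.15)
print(r.line_to([x,y,.036],speed=.05,contact_N=6), r.current_ee_pos())
r.gripper_to(0,60)
print(r.current_finger_gap(),r.current_grasp_force(),r.current_wrist_force())
r.line_to([x,y,.062],speed=.05)
r.line_to([x,y,.20]); print(r.current_finger_gap(),r.current_wrist_force(),r.current_time())
r.move_pose([.42,.1,.20],down(.1))
r.move_pose([.40,-.113,.20],down(0))
r.line_to([.40,-.113,.066],speed=.1)
for n in("top","scene"):
    c=r.camera(n); pickle.dump(c,open(f"pics/{n}1.pkl","wb")); cv2.imwrite(f"pics/{n}1.png",c["pixels"][:,:,::-1])
    print(w2px(c,[.565,-.113,.058]),w2px(c,[.676,-.113,.012]))
im=cv2.imread("pics/top1.png")[150:350,275:475];s=cv2.imread("pics/scene1.png")[190:390,150:350]
cv2.imwrite("pics/c2.png",cv2.convertScaleAbs(cv2.resize(np.hstack([im,s]),None,fx=2,fy=2,interpolation=cv2.INTER_CUBIC),alpha=1.5))
print(r.current_finger_gap(),r.current_ee_pos(),r.current_time())
E
```

```text
False [0.44514085 0.29811347 0.03637032]
0.015257547700820336 59.024248123168945 [-0.05862922  1.10613515  1.91534774]
0.015459620400147487 [ 0.1683788   0.47367654 -2.77533155] 8.1417
(np.float64(379.5997496054052), np.float64(255.8660799669685)) (np.float64(375.2324506064883), np.float64(206.1354434868411))
(np.float64(239.48108636401054), np.float64(272.0034708340073)) (np.float64(298.26953821013905), np.float64(312.2558459702209))
0.015546034576749775 [ 0.40022764 -0.1130826   0.06649586] 11.4167
```

View pics/c2.png

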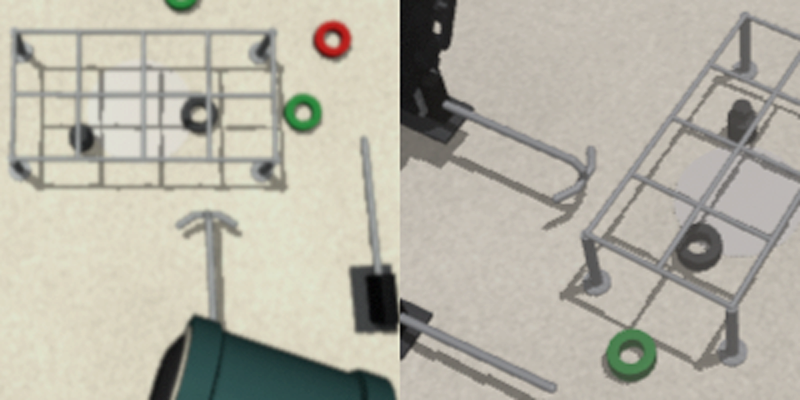

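```bash
python3 - <<'E'
from h import *
from scipy.optimize import least_squares
T,S=load("top1"),load("scene1")
for a,b in (((365,263),(246,265)),((394,266),(229,289)),((379.5,258),(242.5,278)),((375,207.4),(299.5,313))):
    f=lambda X:np.r_[np.subtract(w2px(T,X),a),np.subtract(w2px(S,X),b)]
    q=least_squares(f,[.56,-.1,.04]);print(q.x,f(q.x))
E
```

```text
[ 0.5548007  -0.08383351  0.03397215] [-0.773608   -0.85618599 -0.96292853  0.18459874]
[ 0.5514906  -0.14012507  0.03147848] [-2.47470388 -2.68179519 -2.9678678   0.50321449]
[ 0.56515828 -0.11257046  0.03841824] [-1.22067638 -1.34307875 -1.48764064  0.275994  ]
[ 0.67596569 -0.11164523  0.00679204] [-0.65321823 -0.75125934 -0.76369053  0.17752106]
```

Both views put the hook at the expected height, about 30 mm up, and in line with the collar. I'll pass it over the collar under the guard, lower it behind, and draw back.

```bash
python3 - <<'E'
from bench import r
from h import *
import cv2
y=-.113
print(r.line_to([.555,y,.0665],speed=.08,contact_N=8), r.current_ee_pos())
print(r.line_to([.555,y,.0375],speed=.04,contact_N=5), r.current_ee_pos(), r.current_wrist_force())
r.line_to([.50,y,.0378],speed=.04)
c=r.camera("top"); cv2.imwrite("pics/t2.png",c["pixels"][:,:,::-1])
im=c["pixels"][150:300,275:475,::-1];s=r.camera("scene")["pixels"][190:340,150:350,::-1]
cv2.imwrite("pics/c3.png",cv2.convertScaleAbs(cv2.resize(np.hstack([im,s]),None,fx=2,fy=2,interpolation=cv2.INTER_CUBIC),alpha=1.5))
print(r.current_wrist_force(),r.current_ee_pos(),r.current_time())
E
```

```text
False [ 0.55481968 -0.11302588  0.06659524]
False [ 0.55513592 -0.11302701  0.03773279] [ 0.05512167 -1.25148297 -2.24616899]
[-0.19635502 -0.3006282  -2.96323173] [ 0.50007924 -0.11298837  0.03774551] 16.0083
```

View pics/c3.png

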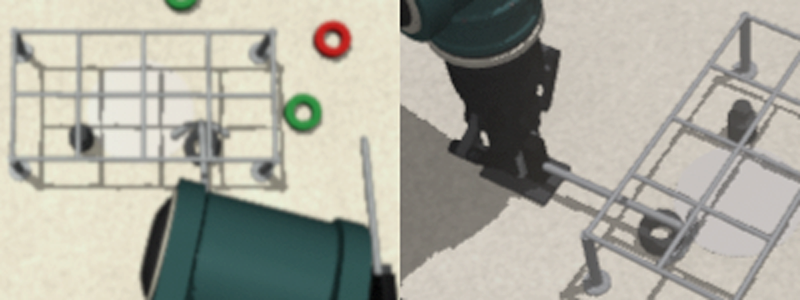

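The crop shows the hook behind the collar. The ring has moved from (199,115) to (203,140) in the crop and the weight hasn't moved. Drawing on.

```bash
python3 - <<'E'
from bench import r
from h import *
import cv2
y=-.113
r.line_to([.395,y,.0378],speed=.045)
print(r.line_to([.395,y,.0345],speed=.02,contact_N=4), r.current_ee_pos(), r.current_wrist_force())
c=r.camera("top"); im=c["pixels"][150:300,275:475,::-1];c=r.camera("scene");s=c["pixels"][190:340,130:330,::-1]
print(w2px(c,[.536,-.113,.012]))
cv2.imwrite("pics/c4.png",cv2.convertScaleAbs(cv2.resize(np.hstack([im,s]),None,fx=2,fy=2,interpolation=cv2.INTER_CUBIC),alpha=1.5))
print(r.current_time())
E
```

```text
True [ 0.39545795 -0.11308872  0.03607707] [-1.7146276   1.64534168  4.75023517]
(np.float64(228.55245861361033), np.float64(280.39605874343476))
18.8
```

View pics/c4.png

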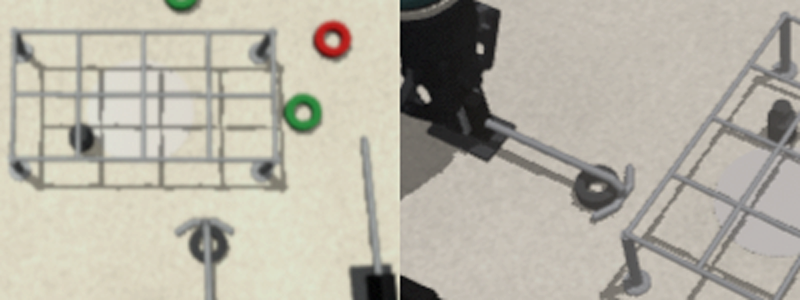

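The collar is in front of the guard, at crop (208,243) in the top view and (598,187) in the scene view, about x=0.535 and 8 cm clear of the edge. The foot plate is on the bench, so I'll release and retreat.

```bash
python3 - <<'E'
from bench import r
from h import *
import cv2
r.gripper_to(.085); 
r.line_to([.395,-.113,.12],speed=.08)
r.move_pose([.30,-.45,.25],down(0)); r.sleep(.5)
im=r.camera("top")["pixels"][150:350,275:475,::-1];s=r.camera("scene")["pixels"][150:350,130:330,::-1]
cv2.imwrite("pics/c5.png",cv2.convertScaleAbs(cv2.resize(np.hstack([im,s]),None,fx=2,fy=2,interpolation=cv2.INTER_CUBIC),alpha=1.5))
print(r.current_wrist_force(),r.current_time())
E
```

```text
[-0.22783271  0.68696134 -0.5508711 ] 22.675
```

View pics/c5.png

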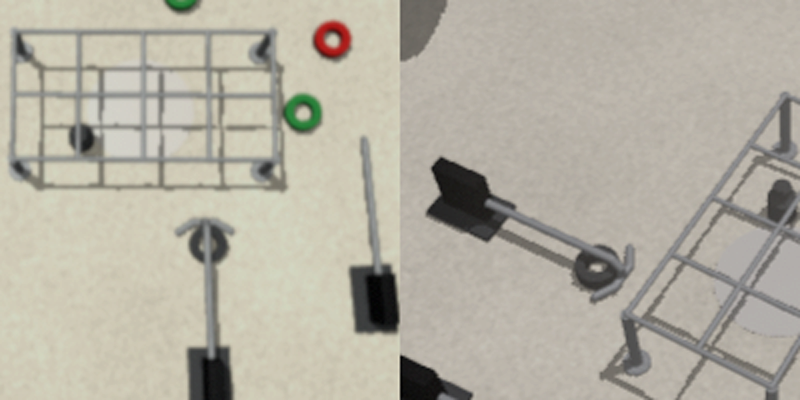

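The rod stands flat on its foot plate, the collar lies flat in front of the guard at crop (208,243), and the weight at (82,138) hasn't moved.

```bash
python3 -c "
from bench import r
print(r.close_job())"
```

```text
the job is handed in; nothing more can be done
None
```

I drew the collar out with the hooked rod to about 8 cm in front of the guard, set the rod flat and released it, left the weight where it stood, and handed the job in at about 23 s; no verdict came back.

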